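# Reset the microscope stage controller

## Task

A slide box has been left over the round reset well of the stage controller. Gently push the box sideways with the fingertips, without picking it up, until the round well is open and the box still stands flat on the controller's top; then reach a fingertip into the round well, press the sunken key all the way down and let it come up again. Leave the key in the square well and the things around the controller alone.

Things in the scene. Friction and masses are not known exactly. Their poses are not given: they have to be found in the camera images.
- deck_mid (a point): centre of the top of the stage controller, a low white and grey case fixed to the bench, 192 mm (x) by 332 mm (y), top level at 60 mm above the bench. Middle 100 mm of its length: plain white deck; at each end (+y and -y) a grey module 110 mm long in y, one with a round well, one with a square well; which is at which end varies. x points to the back, y along the length, z up.
- reset_well (a point): centre of the mouth of the round reset well, level with the controller's top, 105 mm from deck_mid along the controller's y (either way). Straight round bore, 46 mm across, 30 mm deep; the reset key stands in the middle of its floor. The slide box lies over it at the start and hides it. Axes as the controller's.
- reset_key_top (a point): centre of the top of the reset key, a white round key 20 mm across, standing in the round well; unpressed its top is 16 mm below the controller's top. Moves with the key.
- reset_key (a joint): travel of the reset key: 0 up, 0.006 m fully down. Spring: starts to move at about 1.2 N, fully down at about 4 N, comes up by itself.
- standby_well (a point): centre of the mouth of the square well in the other module, 46 x 46 mm, 30 mm deep, at the level of the controller's top; uncovered. Not to be used.
- standby_key (a joint): travel of the key in the square well (the same kind of key): 0 up, 0.006 m fully down. To be left alone.
- slide_box_mid (a point): centre (half-way up) of the slide box: a loose closed black plastic box with a pale label on top, 84 mm (its x) by 62 mm (its y) by 32 mm high, about 0.11 to 0.22 kg, standing on the controller's top over the round well, turned up to 0.25 rad from the controller's axes. It slides on the top when pushed with about 0.5 to 3 N.
- media_bottle: loose bystander: amber bottle with white cap, 52 mm across, 100 mm high, on the bench; origin at the centre of its underside
- dish_stack: loose bystander: stack of clear culture dishes, 60 mm across, 40 mm high, on the bench; origin at the centre of its underside
- objective_can: loose bystander: black lens can, 40 mm across, 55 mm high, on the bench behind the controller; origin at the centre of its underside
- tip_box: loose bystander: clear pipette-tip box, 85 x 120 x 50 mm, on the bench beside the controller; origin at the centre of its underside

How it is judged:
By the outcome, as a careful person would: the job done as asked, in the order asked, and still so for the second after the job is handed in, with the robot touching nothing.
It also fails if it takes over 51 s, if anything falls off the work surface, if the arm or the gripper's body presses on something with over 40 N, if the wrist force passes 120 N, or if a joint passes its speed limit or range.

## Robot

A 6-joint arm with a two-finger parallel gripper is mounted at the origin on the work surface. World frame = base frame: x ahead of the robot, y to its left, z up, the work surface at z = 0. Lengths are in mm, angles in rad, forces in N, time in s.
With the tool pointing down it reaches from about 400 to 925 mm from the base axis. Payload 12.5 kg.
Tool frame: the origin (TCP) lies at the centre of the arm's flange, where the gripper is bolted on; the fingertips stand 190 mm ahead of it and the grasp point (between the pads) lies 171 mm ahead of it; z points along the fingers, y is the line along which they close (so a half turn about z gives the same grasp; the last joint's range is limited). The gripper opens to 95 mm and grips with 3 to 60 N. Pads are 20 mm wide; open, the fingers measure 119 mm over their backs; the gripper's body (75 mm by 180 mm) begins 59 mm behind the grasp point.
Start: joints at [-1.447, 0.491, 1.559, -0, 1.092, -0.106], TCP at [142.384, -608.565, 404.761] pointing down, gripper open.
Joint ranges: [-3.1, 3.1], [-0.84, 2.19], [0.05, 2.79], [-1.13, 4.28], [0.06, 2.93], [-2.69, 2.69]. Speed limits (rad/s): [2.22, 2.22, 2.79, 3.14, 3.14, 3.14].

## Interface

Orientations are given as [roll, pitch, yaw] about the fixed x, y, z axes, in that order (R = Rz(yaw) Ry(pitch) Rx(roll)).
In Python, from cell import env, read_camera, search_frame, cut_out gives the robot as it stands. The module is installed in compiled form; this text tells all that it offers.
- The arm moves only by the tool move_arm, never from a script. Its argument "commands" is a list of rows, each a list of 3 entries, a list of its own where there are three numbers: the shift along the world's x, y, z normalised to -1 to 1, where 1 is 0.03 m, then the turn about the world's z normalised to -1 to 1, where 1 is 0.08 rad, then the opening, from -1 (shut) to 1 (fully open), so that 0 is half open. A call has 1 to 20 rows; each row shifts and turns the commanded pose from where the row before left it; what a row does not reach is not made up. A row lasts 1/12 s, in which the tool goes at most 41.7 mm and 7.16 degrees, less where a joint would pass 70% of its speed; a pose out of reach is approached as far as the arm can. A call with a number of a shift or a turn outside -1 to 1 is refused whole. A call with a gripper value outside its range is refused whole. The fingers move at their own pace and stop on an object; the grip force is fixed at half the most. Time passes only in rows, so rows that do not move let the fingers close. It gives the time, the measured TCP pose, the force, the opening and the grip force at its end, in the units of the state.
- env.state(): the state, without advancing time (a new reading comes with each control period).
- read_camera(name): name is "scene" or "top" or "wrist"; returns a dict with "image" (384x512x3 uint8, red, green, blue), "fx", "fy", "cx", "cy" (pixels), "rvec" (rotation vector, rad) and "tvec" (3), from world to camera coordinates, as OpenCV has them. Camera axes: x right, y down, z forward; pixel columns grow to the right and rows downward; lengths in mm; the calibration is good to about 2 mm. A picture is of the moment at which its call begins. There is no depth.
- env.job_done(): hands the job in; it is judged then, once.
Trained networks look in a picture, given as the dict that the camera call returned (one of the last four; its "shot" number tells which), for a name from the list of things; names that differ only in an ending like _2 or _b are one class to them, and where a whole thing is asked for, a point or a joint stands for the part that bears it (a point fixed in the world has none). Each returns a list of dicts, best first, with "confidence" (0 to 1); they miss things now and then, are a little off and sometimes report something else, mostly with a low value. They report only what shows in the picture. A call takes as long as a camera call.
- search_frame(thing, picture): "at" ([column, row] in pixels, amid what is visible of it).
- cut_out(thing, picture): "region" (384x512 bool, what is visible of it) and "at" ([column, row] in pixels, amid what is visible of it).
The state is a dict: "t": time; "joints": joint angles; "qvel": joint speeds; "tau": joint torques, N m; "eef_pos": TCP position; "tcp_rot": TCP orientation; "ft_force": force on the tool from outside, world axes, zero at the start; "moment": the same for the moment, N m; "opening": opening from 0.0 (shut) to 1.0 (fully open); "grip_force": force on a finger pad.
Only numpy, scipy, OpenCV 4.12 (cv2) and the standard library are available. Lean on these libraries where they do the work, as an engineer would, in place of code of your own. Each camera call takes 0.05 s, during which the arm holds its last target. There are 200 camera calls.

## Working session

There is one attempt and no reset: what is moved stays moved. The work goes in short steps, Python scripts to look and compute and a tool call to move; the robot and the scene stay as the last step left them, time stands still between calls to the robot, and variables do not carry over. Pictures are saved under pics/ and viewed, at most 10 in all, crops included, and the job is handed in when it is done.

Besides the shell and the picture viewer there is one more tool, called after "Request:" by a JSON object that holds its "api" and its "payload", one argument or row to a line. move_arm: Moves the arm, as the interface text tells. Its arguments: {"type":"object","properties":{"commands":{"type":"array","items":{"type":"array"}}},"required":["commands"]}

```bash
mkdir -p pics; cat > h.py <<'E'
import numpy as np, cv2
from cell import env, read_camera, search_frame, cut_out
def ray(p,px,z):
    R=cv2.Rodrigues(np.array(p["rvec"],float))[0];t=np.array(p["tvec"],float).ravel()
    c=-R.T@t
    px=np.atleast_2d(np.array(px,float))
    d=np.c_[(px[:,0]-p["cx"])/p["fx"],(px[:,1]-p["cy"])/p["fy"],np.ones(len(px))]@R
    return c+d*((z-c[2])/d[:,2])[:,None]
def proj(p,X):
    K=np.array([[p["fx"],0,p["cx"]],[0,p["fy"],p["cy"]],[0,0,1]],float)
    return cv2.projectPoints(np.atleast_2d(np.array(X,float)),np.array(p["rvec"],float),np.array(p["tvec"],float),K,None)[0][:,0]
def save(p,n): cv2.imwrite("pics/"+n+".png",cv2.cvtColor(p["image"],cv2.COLOR_RGB2BGR))
E
python3 - <<'E'
from h import *
ims=[]
for cam in ("top","scene"):
    p=read_camera(cam); ims.append(p["image"])
    print(cam,p["fx"],ray(p,[[256,192]],60))
    for n,z in (("slide_box_mid",92),("standby_well",60),("standby_key",44),("deck_mid",60),("reset_well",60),("media_bottle",100),("dish_stack",40),("objective_can",55),("tip_box",50)):
        r=cut_out(n,p)
        if r:
            r=r[0]; print(n,round(r["confidence"],2),r["at"],ray(p,[r["at"]],z)[0].round(),r["region"].sum())
            if cam=="top" and r["region"].sum()>5:
                c=cv2.minAreaRect(np.argwhere(r["region"])[:,::-1].astype(np.float32));b=cv2.boxPoints(c)
                print("   rect",b.round().tolist(),ray(p,b,z)[:,:2].round(1).tolist())
    cv2.imwrite("pics/a_%s.png"%cam,p["image"][:,:,::-1])
E
```

```text
top 379.2662487960224 [[606.23317205  -8.04222945  60.        ]]
slide_box_mid 0.69 [298.2, 235.0] [ 479. -137.   92.] 625
   rect [[287.0, 218.0], [309.0, 216.0], [312.0, 246.0], [290.0, 248.0]] [[527.4, -103.7], [535.1, -168.3], [446.1, -178.0], [438.5, -113.8]]
standby_well 0.72 [231.5, 245.6] [440.  62.  60.] 2113
   rect [[207.0, 218.0], [242.0, 211.0], [254.0, 269.0], [219.0, 276.0]] [[521.3, 140.1], [545.9, 32.7], [370.4, -8.0], [346.3, 98.3]]
deck_mid 0.67 [262.7, 233.1] [481. -32.  60.] 2404
   rect [[205.0, 215.0], [311.0, 194.0], [323.0, 257.0], [218.0, 278.0]] [[531.0, 146.1], [605.4, -177.4], [412.8, -219.4], [340.3, 100.6]]
reset_well 0.66 [288.5, 226.6] [ 503. -111.   60.] 1461
   rect [[274.0, 205.0], [309.0, 198.0], [321.0, 255.0], [286.0, 262.0]] [[568.1, -64.8], [593.7, -172.6], [418.7, -212.1], [393.7, -105.4]]
media_bottle 0.68 [138.7, 191.3] [595. 342. 100.] 266
   rect [[127.0, 183.0], [146.0, 183.0], [146.0, 199.0], [127.0, 199.0]] [[619.1, 378.0], [620.8, 321.4], [573.0, 319.1], [571.4, 375.5]]
dish_stack 0.64 [377.1, 246.8] [ 447. -390.   40.] 372
   rect [[
[... 321 characters left out ...]

tip_box 0.91 [381.9, 195.3] [ 608. -401.   50.] 1174
   rect [[361.0, 182.0], [405.0, 182.0], [405.0, 209.0], [361.0, 209.0]] [[647.7, -335.4], [651.7, -473.1], [567.3, -473.0], [563.4, -336.0]]
scene 449.21640552056175 [[574.8543511  -21.04727631  60.        ]]
slide_box_mid 0.93 [220.7, 159.8] [ 514. -141.   92.] 684
standby_well 0.68 [295.8, 166.3] [456.  66.  60.] 1775
deck_mid 0.95 [261.1, 184.5] [546. -14.  60.] 3666
reset_well 0.94 [225.6, 171.9] [ 528. -124.   60.] 1125
media_bottle 0.74 [392.5, 233.1] [639. 350. 100.] 530
dish_stack 0.66 [149.6, 140.4] [ 454. -392.   40.] 366
objective_can 0.78 [243.0, 254.4] [769.  -3.  55.] 322
tip_box 0.84 [121.7, 183.7] [ 637. -398.   50.] 1471
```

```bash
python3 - <<'E'
import cv2,numpy as np
a=cv2.imread("pics/a_top.png")[180:300,180:340];b=cv2.imread("pics/a_scene.png")
a=cv2.resize(a,None,fx=3.6,fy=3.6,interpolation=cv2.INTER_CUBIC)[:,:576]
b=cv2.resize(b[110:250,150:350],None,fx=1,fy=1) if 0 else cv2.resize(b[110:230,170:330],None,fx=1,fy=1)
cv2.imwrite("pics/b1.png",a)
E
```

```text
(no output)
```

View pics/b1.png

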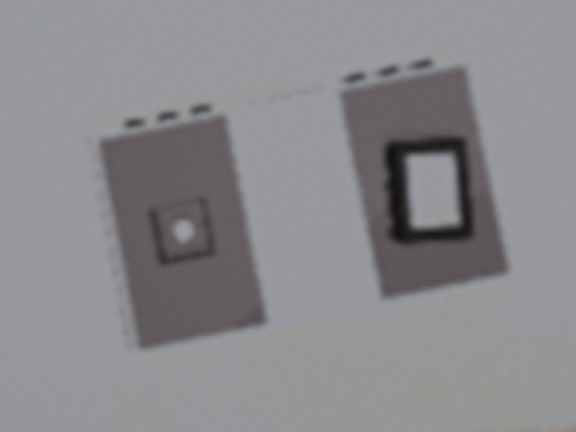

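View pics/a_scene.png

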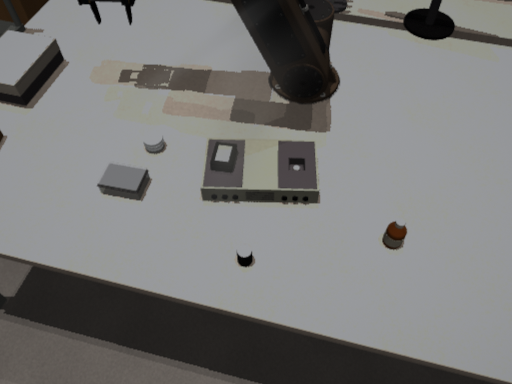

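The top view (3.6× crop) shows the square well at left, crop (183,231), and the box over the right (-y) module, crop (430,190). The scene view confirms it, with the box at (223,157). Controller yaw is about 0.228, deck_mid about (470,-36.5), and the round well about (493.5,-139).

```bash
python3 - <<'E'
from h import *
s=env.state();print(s)
from scipy.spatial.transform import Rotation as Rr
print(Rr.from_euler("xyz",s["tcp_rot"]).as_matrix().round(3))
E
```

```text
{'t': 1.0, 'joints': array([-1.44659406e+00,  4.90853636e-01,  1.55891182e+00, -3.35099988e-06,
        1.09175845e+00, -1.05609834e-01]), 'qvel': array([-4.63120996e-04, -1.80041702e-04, -1.65205081e-03, -2.36320181e-03,
        8.34216680e-05, -4.02722910e-04]), 'tau': array([ 1.09116740e-03, -6.12470555e+01, -2.58427244e+01,  6.93500438e-02,
        4.45274846e-02,  1.33123405e-05]), 'eef_pos': array([ 142.38525384, -608.54648235,  404.78568038]), 'tcp_rot': array([3.14152460e+00, 1.02040485e-05, 2.29813645e-01]), 'ft_force': array([-0.67166244,  0.38263777,  0.10793166]), 'moment': array([ 0.03837943, -0.00507477,  0.01645235]), 'grip_force': 0.0, 'opening': 0.9978669731310781}
[[ 0.974  0.228  0.   ]
 [ 0.228 -0.974 -0.   ]
 [-0.     0.    -1.   ]]
```

Request:
{"api": "move_arm", "payload": {
  "commands": [
    [[0.6, 0.68, 0], 0.98, 0],
    [[0.6, 0.68, 0], 0.98, 0],
    [[0.6, 0.68, 0], 0.98, 0],
    [[0.6, 0.68, 0], 0.98, 0],
    [[0.6, 0.68, 0], 0.98, 0],
    [[0.6, 0.68, 0], 0.98, 0],
    [[0.6, 0.68, 0], 0.98, 0],
    [[0.6, 0.68, 0], 0.98, 0],
    [[0.6, 0.68, 0], 0.98, 0],
    [[0.6, 0.68, 0], 0.98, 0],
    [[0.6, 0.68, 0], 0.98, 0],
    [[0.6, 0.68, 0], 0.98, 0],
    [[0.6, 0.68, 0], 0.98, 0],
    [[0.6, 0.68, 0], 0.98, 0],
    [[0.6, 0.68, 0], 0.98, 0],
    [[0.6, 0.68, 0], 0.98, 0],
    [[0.6, 0.68, 0], 0.98, 0],
    [[0.6, 0.68, 0], 0.98, 0],
    [[0.6, 0.68, 0], 0.98, 0],
    [[0.6, 0.68, 0], 0.98, 0]
  ]
}}

```text
t: 2.67
eef_pos: [503.1, -199.4, 404.9]
tcp_rot: [3.141, 0.0, 1.802]
ft_force: [-0.4, -0.3, -0.1]
opening: 0.496
grip_force: 0.0
```

```bash
python3 - <<'E'
from h import *
p=read_camera("wrist");save(p,"w1")
print(env.state()["eef_pos"],env.state()["tcp_rot"])
for n,z in (("slide_box_mid",92),("reset_well",60),("deck_mid",60)):
    r=cut_out(n,p)
    if r:
        r=r[0];b=cv2.boxPoints(cv2.minAreaRect(np.argwhere(r["region"])[:,::-1].astype(np.float32)))
        print(n,r["confidence"],r["at"],b.round().tolist(),ray(p,b,z)[:,:2].round(1).tolist())
E
```

```text
[ 505.17713889 -196.9433436   404.90468222] [ 3.14014881e+00 -2.76933982e-04  1.80878694e+00]
slide_box_mid 0.97 [246.2, 120.1] [[191.0, 152.0], [202.0, 79.0], [300.0, 92.0], [290.0, 165.0]] [[443.2, -177.5], [440.2, -115.6], [523.5, -107.3], [531.2, -169.4]]
deck_mid 0.88 [257.2, 33.9] [[145.0, 181.0], [145.0, 0.0], [364.0, 0.0], [364.0, 181.0]] [[398.7, -222.3], [374.2, -61.2], [561.5, -17.1], [612.1, -172.2]]
```

View pics/w1.png

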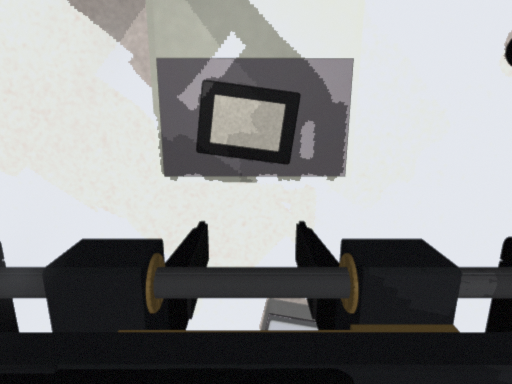

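The wrist view shows the grey module at (158,58)-(350,177), with the box centred at about (248,122) and turned clockwise. The box measurement agrees with the top view. I'll check the module corners next.

```bash
python3 - <<'E'
from h import *
p=read_camera("wrist")
b=ray(p,[[158,58],[353,58],[347,176.5],[163,176.5]],60)[:,:2];print(b.round(1),b.mean(0),[np.linalg.norm(b[i]-b[i-1]).round(1) for i in range(4)],np.arctan2(*(b[1]-b[0])[::-1]))
q=np.array([[443.2,-177.5],[440.2,-115.6],[523.5,-107.3],[531.2,-169.4]])
u=np.array([.974,.228]);v=np.array([-.228,.974]);m=np.array([469.7,-36.5])
print(np.c_[(q-m)@u,(q-m)@v].round(1), env.state()["eef_pos"],(env.state()["eef_pos"][:2]-m)@np.c_[u,v])
E
```

```text
[[ 392.5 -106. ]
 [ 566.1  -65.8]
 [ 593.3 -172.7]
 [ 414.7 -214.1]] [ 491.66178476 -139.66931707] [np.float64(110.3), np.float64(178.2), np.float64(110.3), np.float64(183.3)] 0.22765489642763387
[[ -58.  -131.3]
 [ -46.8  -70.3]
 [  36.3  -81.2]
 [  29.6 -143.5]] [ 502.16232941 -200.71008075  404.71129657] [  -5.82158957 -167.34202975]
```

Request:
{"api": "move_arm", "payload": {
  "commands": [
    [[-0.26, -0.06, -0.6], 0, 0],
    [[0, 0, -0.6], 0, 0],
    [[0, 0, -0.6], 0, 0],
    [[0, 0, -0.6], 0, 0],
    [[0, 0, -0.6], 0, 0],
    [[0, 0, -0.6], 0, 0],
    [[0, 0, -0.6], 0, 0],
    [[0, 0, -0.4], 0, 0],
    [[0, 0, -0.3], 0, 0],
    [[0, 0, 0], 0, 0],
    [[0, 0, 0], 0, 0]
  ]
}}

```text
t: 3.83
eef_pos: [494.4, -203.0, 257.9]
tcp_rot: [-3.141, -0.0, 1.796]
ft_force: [-0.5, 0.1, -0.4]
opening: 0.499
grip_force: 0.0
```

Request:
{"api": "move_arm", "payload": {
  "commands": [
    [[-0.025, 0.1, 0], 0, 0],
    [[-0.025, 0.1, 0], 0, 0],
    [[-0.025, 0.1, 0], 0, 0],
    [[-0.025, 0.1, 0], 0, 0],
    [[-0.022, 0.1, 0], 0, 0],
    [[-0.022, 0.1, 0], 0, 0],
    [[-0.022, 0.1, 0], 0, 0],
    [[-0.022, 0.1, 0], 0, 0],
    [[-0.022, 0.1, 0], 0, 0],
    [[-0.022, 0.1, 0], 0, 0],
    [[-0.022, 0.1, 0], 0, 0],
    [[-0.022, 0.1, 0], 0, 0],
    [[-0.022, 0.1, 0], 0, 0],
    [[-0.022, 0.1, 0], 0, 0],
    [[-0.022, 0.1, 0], 0, 0]
  ]
}}

```text
t: 5.08
eef_pos: [484.3, -157.1, 257.8]
tcp_rot: [3.141, 0.0, 1.798]
ft_force: [1.3, -1.6, 1.9]
opening: 0.503
grip_force: 1.2
```

Request:
{"api": "move_arm", "payload": {
  "commands": [
    [[-0.023, 0.1, 0], 0, 0],
    [[-0.023, 0.1, 0], 0, 0],
    [[-0.023, 0.1, 0], 0, 0],
    [[-0.023, 0.1, 0], 0, 0],
    [[-0.023, 0.1, 0], 0, 0],
    [[-0.023, 0.1, 0], 0, 0],
    [[-0.023, 0.1, 0], 0, 0],
    [[-0.023, 0.1, 0], 0, 0],
    [[-0.023, 0.1, 0], 0, 0],
    [[-0.023, 0.1, 0], 0, 0],
    [[-0.023, 0.1, 0], 0, 0],
    [[-0.023, 0.1, 0], 0, 0],
    [[-0.023, 0.1, 0], 0, 0],
    [[-0.023, 0.08, 0], 0, 0],
    [[-0.02, 0.05, 0], 0, 0]
  ]
}}

```text
t: 6.33
eef_pos: [474.0, -114.1, 257.7]
tcp_rot: [3.142, -0.0, 1.798]
ft_force: [0.9, -2.3, 1.0]
opening: 0.499
grip_force: 1.0
```

```bash
python3 - <<'E'
from h import *
print(env.state()["eef_pos"])
p=read_camera("top");cv2.imwrite("pics/t2.png",cv2.resize(p["image"][180:290,190:340,::-1],None,fx=4,fy=4,interpolation=cv2.INTER_CUBIC))
for n in ("slide_box_mid","reset_well","reset_key"):
    for r in cut_out(n,p)[:1]: print(n,r["confidence"],r["at"],ray(p,[r["at"]],60))
E
```

```text
[ 473.98818387 -114.13455465  257.74116043]
slide_box_mid 0.55 [267.0, 229.2] [[492.81177066 -44.94129549  60.        ]]
```

View pics/t2.png

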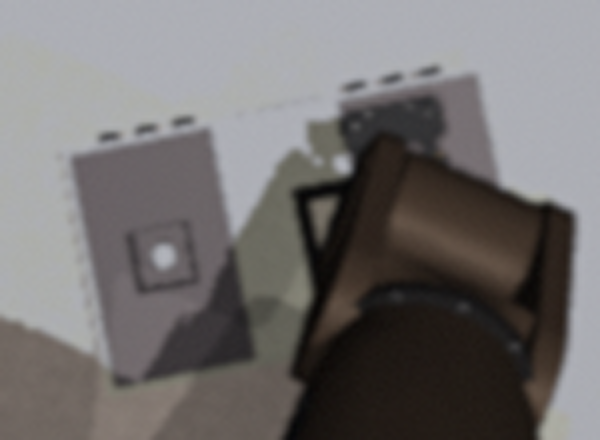

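The box's left edge is on the white deck at crop (300,190), clear of the square-well module. The arm hides the rest, so I'll back off and look.

Request:
{"api": "move_arm", "payload": {
  "commands": [
    [[0.1, -0.4, 0], 0, 0],
    [[0.1, -0.4, 0], 0, 0],
    [[0.1, -0.4, 0.6], 0, 0],
    [[0.1, -0.4, 0.6], 0, -1],
    [[0.1, -0.4, 0.6], 0, -1],
    [[0.1, -0.4, 0.6], 0, -1],
    [[0.1, -0.4, 0.6], 0, -1],
    [[0, 0, 0.6], 0, -1],
    [[0, 0, 0], 0, -1],
    [[0, 0, 0], 0, -1],
    [[0, 0, 0], 0, -1]
  ]
}}

```text
t: 7.45
eef_pos: [494.8, -198.9, 365.0]
tcp_rot: [-3.141, -0.001, 1.797]
ft_force: [-0.3, -0.1, -0.5]
opening: 0.024
grip_force: 0.0
```

```bash
python3 - <<'E'
from h import *
p=read_camera("wrist");save(p,"w3")
print(env.state()["eef_pos"],env.state()["tcp_rot"],env.state()["opening"])
for n,z in (("slide_box_mid",92),("reset_well",60),("reset_key",44)):
    for r in cut_out(n,p)[:1]:
        b=cv2.boxPoints(cv2.minAreaRect(np.argwhere(r["region"])[:,::-1].astype(np.float32)))
        print(n,r["confidence"],r["at"],ray(p,[r["at"]],z).round(1),b.round().tolist(),ray(p,b,z)[:,:2].round(1).tolist())
for n,z in (("reset_key_top",44),("reset_well",60)): 
    for r in search_frame(n,p)[:1]: print(n,r,ray(p,[r["at"]],z))
E
```

```text
[ 494.88304343 -198.73586918  364.81892849] [-3.14053033e+00 -9.66921752e-04  1.79762683e+00] 0.010375987132937926
slide_box_mid 0.97 [249.6, 36.7] [[465.8 -81.7  92. ]] [[191.0, 71.0], [191.0, 0.0], [312.0, 0.0], [312.0, 71.0]] [[429.8, -113.3], [421.5, -68.1], [502.3, -49.5], [514.6, -93.7]]
reset_well 0.59 [263.6, 125.6] [[ 491.1 -140.2   60. ]] [[153.0, 54.0], [376.0, 54.0], [376.0, 188.0], [153.0, 188.0]] [[391.7, -105.5], [565.7, -65.4], [600.4, -170.4], [408.5, -214.7]]
reset_key 0.68 [263.4, 119.8] [[ 490.5 -136.    44. ]] [[252.0, 112.0], [274.0, 112.0], [274.0, 133.0], [252.0, 133.0]] [[479.1, -131.7], [498.0, -127.4], [502.4, -145.1], [483.2, -149.5]]
reset_key_top {'at': [262.3, 120.6], 'confidence': 0.91} [[ 489.67466096 -136.86604624   44.        ]]
reset_well {'at': [262.3, 123.4], 'confidence': 0.6} [[ 489.60429919 -138.70646516   60.        ]]
```

View pics/w3.png

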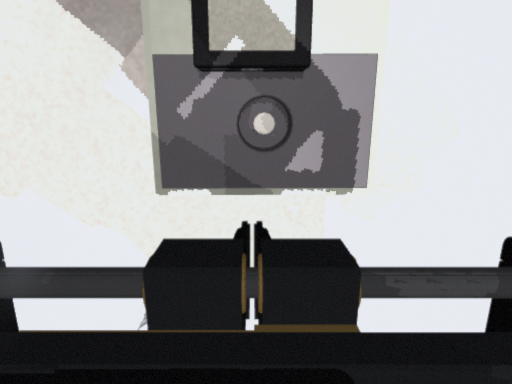

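The round well is fully open, with its key at (264,123). The box sits flat and squared up, with its near edge at row 71 against the well rim at row 95. Next I move above the key.

Request:
{"api": "move_arm", "payload": {
  "commands": [
    [[-0.02, 0.4, 0], 0, -1],
    [[-0.02, 0.4, 0], 0, -1],
    [[-0.03, 0.4, 0], 0, -1],
    [[-0.03, 0.4, 0], 0, -1],
    [[-0.03, 0.4, 0], 0, -1],
    [[0, 0, -0.6], 0, -1],
    [[0, 0, -0.6], 0, -1],
    [[0, 0, -0.6], 0, -1],
    [[0, 0, -0.6], 0, -1],
    [[0, 0, -0.6], 0, -1],
    [[0, 0, -0.5], 0, -1],
    [[0, 0, 0], 0, -1],
    [[0, 0, 0], 0, -1],
    [[0, 0, 0], 0, -1]
  ]
}}

```text
t: 8.92
eef_pos: [491.4, -138.1, 261.6]
tcp_rot: [3.141, 0.0, 1.798]
ft_force: [0.1, 0.1, 0.9]
opening: 0.002
grip_force: 0.0
```

```bash
python3 - <<'E'
from h import *
s=env.state();print(s["eef_pos"],s["tcp_rot"],s["ft_force"],s["opening"])
p=read_camera("wrist");cv2.imwrite("pics/w4.png",cv2.resize(p["image"][60:360,90:430,::-1],None,fx=1.7,fy=1.7))
E
```

```text
[ 491.37609218 -138.05186994  261.55819563] [3.14082896e+00 4.78072615e-04 1.79823816e+00] [0.09659588 0.09565225 0.94703827] 0.0023282827553439706
```

View pics/w4.png

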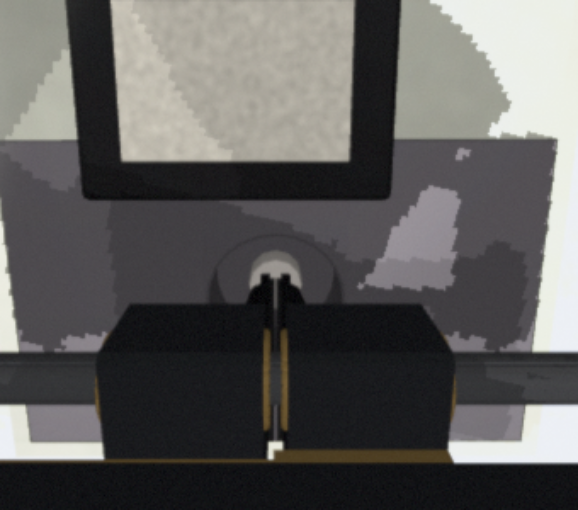

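The fingertips at crop (275,285) are centred over the key and inside the well rim, clear of the box.

Request:
{"api": "move_arm", "payload": {
  "commands": [
    [[0, 0, -0.1], 0, -1],
    [[0, 0, -0.1], 0, -1],
    [[0, 0, -0.1], 0, -1],
    [[0, 0, -0.1], 0, -1],
    [[0, 0, -0.1], 0, -1],
    [[0, 0, -0.1], 0, -1],
    [[0, 0, -0.1], 0, -1],
    [[0, 0, -0.1], 0, -1],
    [[0, 0, 0], 0, -1],
    [[0, 0, 0], 0, -1]
  ]
}}

```text
t: 9.8
eef_pos: [491.2, -138.5, 236.6]
tcp_rot: [-3.141, -0.0, 1.798]
ft_force: [-0.2, 0.5, -0.1]
opening: 0.003
grip_force: 0.0
```

Request:
{"api": "move_arm", "payload": {
  "commands": [
    [[0, 0, -0.05], 0, -1],
    [[0, 0, -0.05], 0, -1],
    [[0, 0, -0.05], 0, -1],
    [[0, 0, -0.05], 0, -1],
    [[0, 0, -0.05], 0, -1],
    [[0, 0, 0], 0, -1],
    [[0, 0, 0], 0, -1]
  ]
}}

```text
t: 10.38
eef_pos: [491.2, -138.5, 229.3]
tcp_rot: [3.141, 0.0, 1.798]
ft_force: [0.4, 0.3, 3.6]
opening: 0.002
grip_force: 1.7
```

Request:
{"api": "move_arm", "payload": {
  "commands": [
    [[0, 0, -0.03], 0, -1],
    [[0, 0, -0.03], 0, -1],
    [[0, 0, 0], 0, -1],
    [[0, 0, 0], 0, -1]
  ]
}}

```text
t: 10.72
eef_pos: [491.2, -138.5, 228.2]
tcp_rot: [3.141, 0.001, 1.798]
ft_force: [-2.3, 0.1, 14.9]
opening: 0.003
grip_force: 7.0
```

The force is 14.9 N against about 4 N for full travel, and the tip stopped at z ≈ 38 mm, so the key is fully down. I'll retract straight up.

Request:
{"api": "move_arm", "payload": {
  "commands": [
    [[0, 0, 0.05], 0, -1],
    [[0, 0, 0.1], 0, -1],
    [[0, 0, 0.2], 0, -1],
    [[0, 0, 0.2], 0, -1],
    [[0, 0, 0.2], 0, -1],
    [[0, 0, 0.4], 0, -1],
    [[0, 0, 0.6], 0, -1],
    [[0, 0, 0.6], 0, -1],
    [[0.1, -0.4, 0.6], 0, -1],
    [[0.1, -0.4, 0.6], 0, -1],
    [[0.1, -0.4, 0.6], 0, -1],
    [[0.1, -0.4, 0.6], 0, -1],
    [[0.1, -0.4, 0.6], 0, -1],
    [[0.1, -0.4, 0], 0, -1],
    [[0, 0, 0], 0, -1],
    [[0, 0, 0], 0, -1],
    [[0, 0, 0], 0, -1]
  ]
}}

```text
t: 12.13
eef_pos: [508.8, -210.0, 386.9]
tcp_rot: [-3.14, -0.002, 1.798]
ft_force: [1.1, -0.3, 0.1]
opening: 0.006
grip_force: 0.0
```

```bash
python3 - <<'E'
from h import *
p=read_camera("wrist");save(p,"w5")
for r in search_frame("reset_key_top",p)[:1]: print(r,ray(p,[r["at"]],44))
E
```

```text
{'at': [250.3, 107.0], 'confidence': 0.71} [[ 490.1902206  -138.60761818   44.        ]]
```

View pics/w5.png

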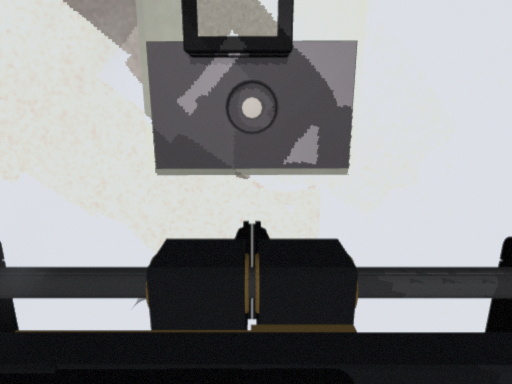

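The well is open with the key at (252,107). The box has not moved since the push (near edge at row 55), and the arm is clear.

```bash
python3 -c "
from cell import env
print(env.job_done())"
```

```text
the job is handed in; nothing more can be done
None
```

I pushed the slide box flat onto the white deck, clear of the round well, pressed the reset key to its stop (14.9 N, tip at about 38 mm) and released it, left everything else alone, and handed the job in after about 12 s; no verdict came back.

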